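Close a leak-test nest over an adapter and hold it shut

ROBOT

A 6-joint arm with a two-finger parallel gripper is mounted at the origin on a cart in front of the work surface, level with it; the furniture and walls round the work are solid. World frame = base frame: x ahead of the robot, y to its left, z up, the work surface at z = 0. Lengths are in m, angles in rad, forces in N, time in s.
With the tool pointing down it reaches from about 0.375 to 0.9 m from the base axis. Payload 3.1 kg.
Tool frame: the origin (TCP) lies between the finger pads; the fingertips stand manip.nose_length ahead of it and the grasp point (between the pads) lies 5 mm behind it (manip.nose_length is the distance from the TCP to the fingertips, in m); z points along the fingers, y is the line along which they close (so a half turn about z gives the same grasp; the last joint's range is limited). The gripper opens to 85 mm and grips with 20 to 120 N. Pads are 22 mm wide; open, the fingers measure 114 mm over their backs; the gripper's body (76 mm by 85 mm) begins 54 mm behind the grasp point. The pads swing forward as they close: fully open they stand 13 mm farther back than shut.
Start: joints at [1.054, 0.527, 1.433, -0, 1.181, -0.178], TCP at [0.207, 0.59, 0.245] pointing down, gripper open.
Joint ranges: [-3.08, 3.08], [-0.75, 2.2], [0.22, 2.44], [-1.43, 4.57], [0, 2.65], [-2.85, 2.85]. Speed limits (rad/s): [2.79, 2.79, 3.14, 3.14, 3.14, 3.14].

INTERFACE

Orientations are given as a unit quaternion [x, y, z, w].
In Python, from station import monitor, eyes, job, manip gives the robot as it stands.
- The arm moves only by the shell command python3 -m pendant 'ROWS' [FORCE]. ROWS is JSON, a list that holds one entry, the list of rows, each a list of 7 numbers: the shift along the tool's x, y, z as a fraction of full scale, then the turn, a rotation vector about the tool's x, y, z as a fraction of full scale, then the opening, from 0 (shut) to 1 (fully open). A call has 1 to 20 rows; each row shifts and turns the commanded pose from where the row before left it, along the tool's axes as they then stand; what a row does not reach is not made up. Full scale, the value 1, is 800 mm for a shift and 0.12 rad for a turn. A row lasts 1/10 s, in which the tool goes at most 50 mm and 8.59 degrees, less where a joint would pass 70% of its speed; a pose out of reach is approached as far as the arm can. A call with a number of a shift or a turn outside -1 to 1 is refused whole. A call with a gripper value outside its range is refused whole. The fingers move at their own pace and stop on an object; FORCE is the grip in N (left out, the last holds). Time passes only in rows, so rows that do not move let the fingers close. It gives the time, the measured TCP pose, the force, the opening and the grip force at its end, in the units of the state.
- monitor.sense(): the state, without advancing time (a new reading comes with each control period).
- eyes.snapshot(name): name is "side" or "top" or "wrist"; returns a dict with "pixels" (480x640x3 uint8, red, green, blue), "depth" (480x640 float32, m along the optical axis (not along the pixel's ray), 0 where there is no reading), "intrinsics" (3x3 intrinsics, pixels), "eye" and "attitude" of the camera in the world. Camera axes: x right, y down, z forward; pixel columns grow to the right and rows downward; lengths in m; the calibration is good to about 2 mm. A picture is of the moment at which its call begins.
- job.sign_off(): hands the job in; it is judged then, once.
The state is a dict: "t": time; "q": joint angles; "qd": joint speeds; "tau": joint torques, N m; "tcp_pos": TCP position; "tool_rot": TCP orientation; "force": force on the tool from outside, world axes, zero at the start; "ft_torque": the same for the moment, N m; "finger_gap": opening from 0.0 (shut) to 1.0 (fully open); "gripper_force": force on a finger pad.
Only numpy, scipy, OpenCV 4.12 (cv2) and the standard library are available. Lean on these libraries where they do the work, as an engineer would, in place of code of your own. Each camera call takes 0.05 s, during which the arm holds its last target. There are 200 camera calls.

TASK

Get the largest of the three adapters ready for its leak test: stand it upright, thread end up, fully down on the seal in the bore of the test nest. Then bring the test hood over it, feel for the nest's two locating pins until it drops on over them, and press it down against the spring until its plate lies flush on the nest's top. Finish while still holding the hood pressed down like this, and leave the other two adapters and the tee fitting where they are.

Things in the scene. Friction and masses are not known exactly. Their poses are not given: they have to be found in the camera images.
- nest: leak-test nest, fixed to the table: aluminium block 104 (x) x 132 (y) x 40 mm on a thin steel foot plate (116 x 144), with a dial gauge lying at its +y end (out to 163 mm from the centre, up to 35 mm high) and a small brass nipple low on its -x face. Origin: centre of its underside, on the table; z up. In the middle of its top is a round bore of 39 mm diameter
- nest_top (a point): centre of the nest's top face, at the mouth of the bore, 40 mm above the table; axes as the nest
- pin_a (a point): tip of the locating pin on the gauge side, at nest (0, +46) mm: a fixed steel pin of 10 mm diameter, 10 mm above the top face, its tip bevelled to 6.8 mm
- pin_b (a point): tip of the other, identical locating pin, at nest (0, -46) mm
- seat_top (a point): centre of the spring-loaded seal seat's upper face at the bottom of the bore, on which the adapter's foot stands: 26 mm below the nest's top face while the seat is up
- seal_seat (a joint): travel of the seal seat: 0 = up, grows as it is pushed down, at most 0.0045 m. The spring starts to give at about 8 N and takes 14 N at 4 mm. Hood and adapter weigh about 5.5 N together, which does not move it: a push of about 9 N by the robot brings the hood flush, and let go it rises again
- adapter_large: the adapter to be tested, the largest of three: light steel, 52 mm high, standing upright. Origin: centre of its foot; z up along it. Round foot 32 mm across up to 6 mm, hexagon 34 mm across up to 27 mm, neck 23 mm across up to 32 mm, thread 21 mm across up to 52 mm. About 0.14 kg. On the raised seat its top end is 26 mm above the nest's top face
- hood: test hood, lying on its flat underside: aluminium plate 90 (x) x 124 (y) x 12 mm, dome of 45 mm diameter up to 29 mm, stem, black bar handle on top. About 0.42 kg. Origin: centre of its underside; z up. Fits either way round. Underside over the nest's top: 10 mm when resting on the pin tips, about 4 mm when dropped over the pins on to the adapter, 0 when flush
- hood_handle (a point): middle of the hood's bar handle, 48 mm above its underside: the bar is 14 mm thick (hood x), 70 mm long (hood y) and reaches from 38 to 58 mm above the underside
- hood_hole (a point): mouth of the round pin hole in the hood's underside, at hood (0, +46) mm: 12 mm diameter, 12 mm deep, closed on top
- hood_slot (a point): mouth of the pin slot in the hood's underside, at hood (0, -46) mm: 12 (x) x 16 (y) mm, 12 mm deep, closed on top
- hood_cavity (a point): mouth of the middle cavity in the hood's underside, for the adapter's neck: 32 mm diameter, 22 mm deep; same point as the hood's origin
- adapter_mid: bystander: the middle adapter, dark steel, 31 mm across, 46 mm high, upright; origin at its foot
- adapter_small: bystander: the smallest adapter, brass, 27 mm across, 42 mm high, upright; origin at its foot
- tee: bystander: a steel tee fitting, 44 x 64 x 26 mm, lying flat; origin at the centre of its underside
There are look-alikes about, which are no part of the job. What is shaped like the adapter_large but blue or turquoise is not meant.

How it is judged:
By the outcome, as a careful person would: the job done as asked, in the order asked, and still so for the second after the job is handed in, while the arm keeps its last pose, push and grip.
It also fails if it takes over 64 s, if anything falls off the work surface, if the arm or the gripper's body presses on something with over 40 N, if the wrist force passes 120 N, or if a joint passes its speed limit or range.

## Working session

There is one attempt and no reset: what is moved stays moved. The work goes in short steps, Python scripts to look and compute and a shell command to move; the robot and the scene stay as the last step left them, time stands still between calls to the robot, and variables do not carry over. Pictures are saved under pics/ and viewed, at most 10 in all, crops included, and the job is handed in when it is done.

```bash
mkdir -p pics; ls; cat > h.py <<'E'
import numpy as np, cv2
from scipy.spatial.transform import Rotation as R
from station import monitor, eyes, job, manip
def snap(n):
    s=eyes.snapshot(n); np.savez('/tmp/%s.npz'%n,**{k:np.asarray(v) for k,v in s.items()}); return s
def load(n): return dict(np.load('/tmp/%s.npz'%n))
def rot(s):
    a=np.asarray(s['attitude'],float)
    return a if a.shape==(3,3) else R.from_quat(a).as_matrix()
def pts(s):
    K=s['intrinsics'];d=s['depth'];v,u=np.mgrid[:480,:640]
    c=np.stack([(u-K[0,2])/K[0,0]*d,(v-K[1,2])/K[1,1]*d,d],-1)
    p=c@rot(s).T+s['eye']; p[d==0]=np.nan; return p
def ray(s,u,v,z):
    K=s['intrinsics'];r=rot(s)@[(u-K[0,2])/K[0,0],(v-K[1,2])/K[1,1],1]
    e=np.asarray(s['eye']);return e+r*(z-e[2])/r[2]
def save(im,f): cv2.imwrite('pics/'+f,cv2.cvtColor(im,cv2.COLOR_RGB2BGR))
E
python3 - <<'E'
from h import *
for n in('top','side','wrist'):
    s=snap(n);save(s['pixels'],n+'0.png');print(n,s['eye'],s['attitude'],s['intrinsics'],(s['depth']>0).mean())
print(monitor.sense(),manip.nose_length)
E
```

```text
pics
top [ 0.42753598 -0.05388905  1.16382815] [ 0.71107865 -0.70148781  0.03007716 -0.03711307] [[612.88633241   0.         323.83075952]
 [  0.         612.88633241 232.19601326]
 [  0.           0.           1.        ]] 0.9959244791666667
side [ 0.26072843 -0.88365889  0.63918972] [ 0.86782351 -0.1480696   0.07749352 -0.4679236 ] [[619.71031933   0.         322.70879797]
 [  0.         619.71031933 235.83629973]
 [  0.           0.           1.        ]] 0.995888671875
wrist [0.14177609 0.61151661 0.37378057] [0.80804177 0.57306992 0.07841929 0.11184712] [[373.47512692   0.         323.03264311]
 [  0.         373.47512692 251.94386128]
 [  0.           0.           1.        ]] 0.9960481770833334
{'t': 0.15, 'q': array([ 1.05449826e+00,  5.28233475e-01,  1.43360108e+00, -1.04214683e-05,
        1.18140558e+00, -1.78476264e-01]), 'qd': array([ 0.00021475, -0.00198168, -0.00151374,  0.0006484 ,  0.00012254,
        0.00097371]), 'tau': array([ 8.56839997e-04, -4.42742836e+01, -1.78277689e+01, -1.83933894e-04,
        5.64748756e-03, -8.16872841e-06]), 'tcp_pos': array([0.20684443, 0.58922668, 0.24457237]), 'tool_rot': array([ 1.68106838e-01,  9.85768437e-01, -7.76176958e-04, -2.75905463e-04]), 'force': array([ 0.45830491, -0.06438129, -0.43483734]), 'ft_torque': array([ 0.07681113,  0.03493955, -0.01480592]), 'gripper_force': 0.0, 'finger_gap': 0.9988441666701057} 0.014
```

View pics/top0.png

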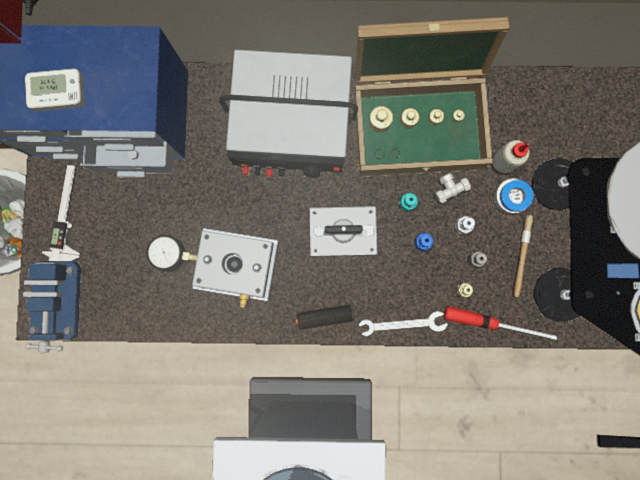

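View pics/side0.png

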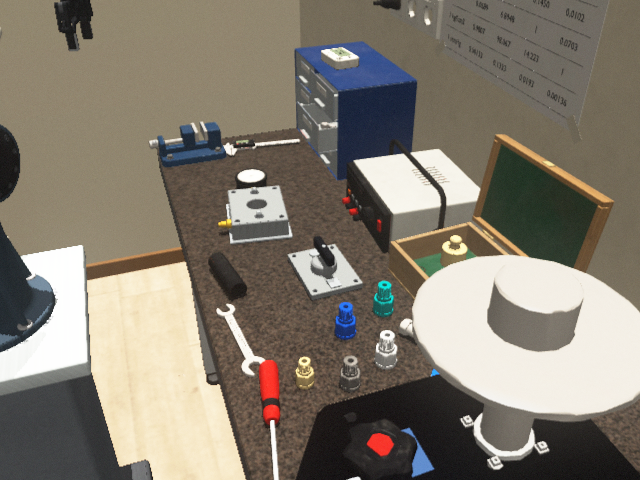

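The side view shows the adapters: teal (383,298), blue (345,320), light steel (386,350), dark (350,374) and brass (305,373). In the top view they are at (409,201), (424,241), (466,225), (479,259) and (465,290). The light-steel one fits adapter_large. The nest is at about (235,264) with its gauge on the left, and the hood is at (343,230), both in the top view. Next I measure and make the confirming crop.

```bash
python3 - <<'E'
from h import *
t=load('top');S=load('side');P=pts(t);Q=pts(S)
save(cv2.resize(t['pixels'][170:310,385:525],(560,560),interpolation=cv2.INTER_CUBIC),'crop1.png')
def rect(P,c,zr,r,name):
    m=(np.hypot(P[...,0]-c[0],P[...,1]-c[1])<r)&(P[...,2]>zr[0])&(P[...,2]<zr[1])
    q=P[m][:,:2]
    n,lab,st,_=cv2.connectedComponentsWithStats(m.astype(np.uint8)); k=1+st[1:,4].argmax(); q=P[lab==k]
    (cx,cy),wh,a=cv2.minAreaRect((q[:,:2]*1000).astype(np.float32)); print(name,cx,cy,wh,a,'z',np.median(q[:,2]),len(q))
for lbl,u,v in(('tab',300,290),('nest',234,264),('hood',343,230),('ad',466,225),('mid',479,259),('sm',465,290),('teal',409,201),('blue',424,241)):
    print(lbl,P[v,u], ray(t,u,v,.05))
nc=ray(t,235,264,.04);hc=ray(t,343,230,.012)
for n,p in(('top',P),('side',Q)):
    rect(p,nc,(.034,.046),.1,n+' nest'); rect(p,hc,(.006,.018),.1,n+' hood'); rect(p,hc,(.052,.066),.06,n+' handle')
    ac=ray(t,466,225,.05); rect(p,ac,(.043,.065),.03,n+' adtop'); rect(p,ac,(.02,.03),.03,n+' adhex')
    m=(np.hypot(p[...,0]-ac[0],p[...,1]-ac[1])<.022)&(p[...,2]>.006); print(np.percentile(p[m][:,2],[50,90,98]))
E
```

```text
tab [0.42802045 0.0019914  0.00046625] [ 4.27999823e-01 -3.87885371e-04  5.00000000e-02]
nest [0.47490004 0.12625617 0.01354999] [0.47339917 0.12054773 0.05      ]
hood [ 0.53712825 -0.07677535  0.06025133] [ 0.53814627 -0.07698795  0.05      ]
ad [ 0.54999838 -0.30063455  0.05225869] [ 0.55024722 -0.30113593  0.05      ]
mid [ 0.49045641 -0.3327409   0.01467846] [ 0.48852242 -0.3241698   0.05      ]
sm [ 0.43220517 -0.29995409  0.04289544] [ 0.43217558 -0.29839451  0.05      ]
teal [ 0.59248297 -0.19673085  0.05428737] [ 0.59312034 -0.1972828   0.05      ]
blue [ 0.51969685 -0.2241346   0.0531283 ] [ 0.51995642 -0.2246141   0.05      ]
top nest 474.793212890625 126.93416595458984 (132.9026336669922, 103.8631820678711) 81.42229461669922 z 0.04014686927113942 3660
top hood 540.3171997070312 -76.85148620605469 (91.42144775390625, 123.2341537475586) 1.0944392681121826 z 0.012508963501686288 2518
top handle 539.894775390625 -76.87555694580078 (13.938338279724121, 69.25940704345703) 2.473187208175659 z 0.057641556544038686 289
top adtop 553.7338256835938 -303.8444519042969 (18.91459274291
[... 225 characters left out ...]
92634]
side nest 475.8963317871094 125.87245178222656 (137.3188018798828, 104.09465026855469) 81.47367858886719 z 0.03879377477362356 1839
side hood 541.1669921875 -76.7259750366211 (91.77989196777344, 132.06503295898438) 2.1140356063842773 z 0.011027469404401358 1942
side handle 540.2581176757812 -78.07839965820312 (14.836681365966797, 70.40314483642578) 1.9096325635910034 z 0.05625582415161179 212
side adtop 554.3043212890625 -304.3033752441406 (20.448442459106445, 18.196088790893555) 67.62771606445312 z 0.05000459650006989 160
side adhex 552.7162475585938 -307.43304443359375 (26.9831485748291, 29.85582733154297) 62.39351272583008 z 0.0250571940969479 184
[0.02771462 0.05042005 0.05161309]
```

View pics/crop1.png

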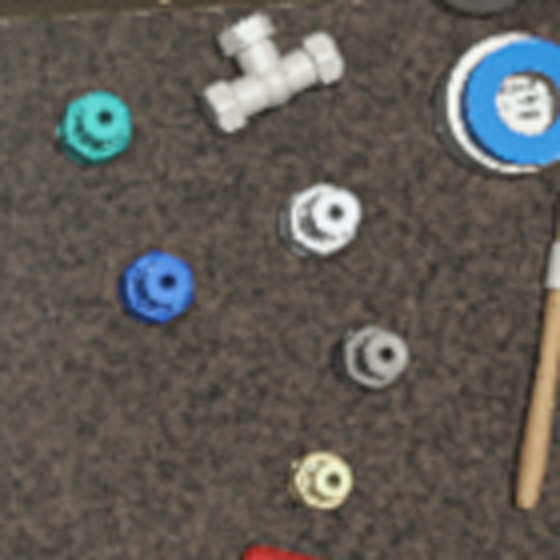

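The crop confirms the light-steel piece at top view (466,225), which is (0.554, -0.304) in the world. It is the only light steel one and the largest of the non-blue/turquoise ones, and it stands upright with its thread up. I'll turn to the nest's yaw and travel there.

```bash
cat >> h.py <<'E'
def plan(x,y,z,yaw):
    "turn about tool z (rad) to bring tool y to world yaw (deg), then shift in tool axes, in full-scale units"
    s=monitor.sense();M=R.from_quat(s['tool_rot']).as_matrix()
    cy=np.cross([0,0,-1],[-np.sin(np.radians(yaw)),np.cos(np.radians(yaw)),0])
    c,si=np.cos(np.radians(yaw)),np.sin(np.radians(yaw))
    G=np.array([[-si,c,0],[c,si,0],[0,0,-1]])
    rv=R.from_matrix(M.T@G.T).as_rotvec(); d=G@(np.array([x,y,z])-s['tcp_pos'])
    print('t',s['t'],'tcp',s['tcp_pos'].round(4),'yaw',np.degrees(np.arctan2(M[1,1],M[0,1])).round(2),'F',np.round(s['force'],2),'gap',round(s['finger_gap'],3),'gf',round(s['gripper_force'],1))
    print('turn total units',(rv/.12).round(3),'shift total units',(d/.8).round(4),'q',s['q'].round(2))
E
python3 -m pendant '[[[0,0,0,0,0,0.96,0.5],[0,0,0,0,0,0.96,0.5],[0,0,0,0,0,0.96,0.5],[0,0,0,0,0,0.96,0.5],[0,0,0,0,0,0.96,0.5],[0,0,0,0,0,0.96,0.5],[0,0,0,0,0,0.96,0.5],[0,0,0,0,0,0.96,0.5],[0,0,0,0,0,0.96,0.5],[0,0,0,0,0,0.96,0.5],[0,0,0,0,0,0.96,0.5],[0,0,0,0,0,0.96,0.5]]]'
python3 -m pendant '[[[-0.052,0.03,0,0,0,0,0.5],[-0.052,0.03,0,0,0,0,0.5],[-0.052,0.03,0,0,0,0,0.5],[-0.052,0.03,0,0,0,0,0.5],[-0.052,0.03,0,0,0,0,0.5],[-0.052,0.03,0,0,0,0,0.5],[-0.052,0.03,0,0,0,0,0.5],[-0.052,0.03,0,0,0,0,0.5],[-0.052,0.03,0,0,0,0,0.5],[-0.052,0.03,0,0,0,0,0.5],[-0.052,0.03,0,0,0,0,0.5],[-0.052,0.03,0,0,0,0,0.5],[-0.052,0.03,0,0,0,0,0.5],[-0.052,0.03,0,0,0,0,0.5],[-0.052,0.03,0,0,0,0,0.5],[-0.052,0.03,0,0,0,0,0.5],[-0.052,0.03,0,0,0,0,0.5],[-0.052,0.03,0,0,0,0,0.5],[-0.052,0.03,0,0,0,0,0.5],[0,0,0,0,0,0,0.5]]]'
python3 -c "
from h import *
plan(.554,-.304,.14,-8.6)"
```

```text
t: 1.35
tcp_pos: [0.2069, 0.5894, 0.2449]
tool_rot: [0.759, 0.651, -0.0, 0.0]
force: [0.8, 0.5, 0.5]
finger_gap: 0.497
gripper_force: 0.0
t: 3.35
tcp_pos: [0.5427, -0.2665, 0.2451]
tool_rot: [0.759, 0.651, -0.0, 0.003]
force: [-0.2, 0.5, 0.5]
finger_gap: 0.505
gripper_force: 0.0
t 3.35 tcp [ 0.5427 -0.2665  0.2451] yaw -8.84 F [-0.17  0.46  0.5 ] gap 0.505 gf 0.0
turn total units [ 0.038  0.034 -0.035] shift total units [-0.0442  0.0209  0.1314] q [-0.64  0.5   1.49 -0.    1.15 -0.49]
```

```bash
python3 -m pendant '[[[-0.044,0.021,0.06,0,0,0,0.5],[0,0,0.05,0,0,0,0.5],[0,0,0,0,0,0,0.5]]]'
python3 - <<'E'
from h import *
s=snap('wrist');save(s['pixels'],'w1.png');P=pts(s)
print(s['eye'],R.from_quat(s['attitude']).as_matrix()[:,2])
c=np.array([.554,-.304]);d=np.hypot(P[...,0]-c[0],P[...,1]-c[1])
for lo,hi in((.045,.06),(.02,.03)):
    m=(d<.03)&(P[...,2]>lo)&(P[...,2]<hi); q=P[m]
    if len(q): print(lo,len(q),cv2.minEnclosingCircle((q[:,:2]*1000).astype(np.float32)),np.median(q[:,2]),np.argwhere(m).mean(0))
plan(.554,-.304,.044,-8.6)
E
```

```text
t: 3.65
tcp_pos: [0.5457, -0.2874, 0.1607]
tool_rot: [0.758, 0.652, -0.001, -0.007]
force: [0.2, 1.4, -1.4]
finger_gap: 0.501
gripper_force: 0.0
[ 0.55717291 -0.22112912  0.29054374] [-0.05138362 -0.25948934 -0.96437804]
0.045 682 ((554.2771606445312, -304.2886047363281), 10.297932624816895) 0.05196560735097627 [275.5058651  341.57184751]
0.02 538 ((554.3182373046875, -303.9779052734375), 16.945995330810547) 0.02696393254329668 [255.94423792 339.83643123]
t 3.7 tcp [ 0.5473 -0.288   0.1637] yaw -8.57 F [0.51 0.23 0.16] gap 0.498 gf 0.0
turn total units [-0.062 -0.037  0.004] shift total units [-0.0185  0.0113  0.1496] q [-0.66  0.62  1.52  0.    1.01 -0.52]
```

View pics/w1.png

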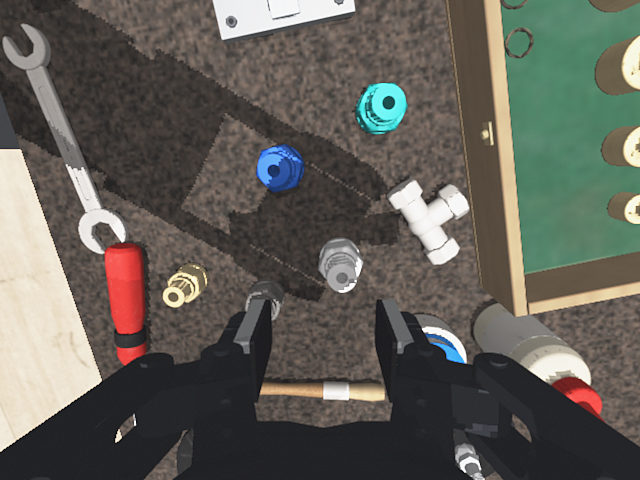

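The wrist view shows the steel adapter at (341,265), upright between the dark one at (265,300) and the tee at (430,220). The wrist measurement agrees at (0.5543, -0.3042) with its top at z = 0.052. I'll centre and go down.

```bash
python3 -m pendant '[[[-0.0185,0.0115,0,0,0,0,0.42],[0,0,0.05,0,0,0,0.42],[0,0,0,0,0,0,0.42],[0,0,0,0,0,0,0.42]]]'
python3 -c "
from h import *
plan(.5543,-.3042,.043,-8.6)"
```

```text
t: 4.1
tcp_pos: [0.5564, -0.305, 0.1278]
tool_rot: [0.758, 0.653, 0.0, -0.0]
force: [-0.4, -0.2, 1.0]
finger_gap: 0.423
gripper_force: 0.0
t 4.1 tcp [ 0.5564 -0.305   0.1278] yaw -8.51 F [-0.44 -0.16  0.96] gap 0.423 gf 0.0
turn total units [-0.004 -0.004  0.013] shift total units [ 0.0006 -0.0028  0.106 ] q [-0.68  0.68  1.5   0.    0.95 -0.53]
```

```bash
python3 -m pendant '[[[0,-0.0025,0.05,0,0,0,0.42],[0,0,0.04,0,0,0,0.42],[0,0,0.015,0,0,0,0.42],[0,0,0,0,0,0,0.42],[0,0,0,0,0,0,0.42]]]' 
python3 -c "
from h import *
plan(.5543,-.3042,.043,-8.6)"
python3 -m pendant '[[[0,0,0,0,0,0,0],[0,0,0,0,0,0,0],[0,0,0,0,0,0,0],[0,0,0,0,0,0,0],[0,0,0,0,0,0,0],[0,0,0,0,0,0,0]]]' 40
python3 -c "
from h import *
plan(.5543,-.3042,.043,-8.6)"
```

```text
t: 4.6
tcp_pos: [0.5557, -0.3063, 0.0445]
tool_rot: [0.758, 0.652, 0.0, 0.002]
force: [0.0, -1.2, 0.3]
finger_gap: 0.421
gripper_force: 0.0
t 4.6 tcp [ 0.5557 -0.3063  0.0445] yaw -8.54 F [ 0.03 -1.23  0.28] gap 0.421 gf 0.0
turn total units [0.023 0.013 0.009] shift total units [ 0.0024 -0.0021  0.0019] q [-0.68  0.8   1.54  0.    0.79 -0.53]
t: 5.2
tcp_pos: [0.5551, -0.3064, 0.0447]
tool_rot: [0.758, 0.652, 0.0, 0.001]
force: [-1.4, -0.6, 6.7]
finger_gap: 0.231
gripper_force: 38.7
t 5.2 tcp [ 0.5551 -0.3064  0.0447] yaw -8.56 F [-1.44 -0.6   6.69] gap 0.231 gf 38.7
turn total units [0.018 0.013 0.006] shift total units [ 0.0026 -0.0014  0.0022] q [-0.68  0.8   1.54 -0.    0.79 -0.53]
```

```bash
python3 -m pendant '[[[0,0,-0.02,0,0,0,0],[0,0,-0.05,0,0,0,0],[0,0,-0.05,0,0,0,0],[0,0,-0.05,0,0,0,0],[0.054,-0.021,0,0,0,0,0],[0.054,-0.021,0,0,0,0,0],[0.054,-0.021,0,0,0,0,0],[0.054,-0.021,0,0,0,0,0],[0.054,-0.021,0,0,0,0,0],[0.054,-0.021,0,0,0,0,0],[0.054,-0.021,0,0,0,0,0],[0.054,-0.021,0,0,0,0,0],[0,0,0,0,0,0,0],[0,0,0,0,0,0,0],[0,0,0,0,0,0,0]]]'
python3 - <<'E'
from h import *
s=snap('wrist');save(s['pixels'],'w2.png');P=pts(s)
plan(.4752,.1264,.18,-8.6)
m=(abs(P[...,2]-.04)<.004)&(np.hypot(P[...,0]-.475,P[...,1]-.126)<.09)
q=P[m];print(len(q),cv2.minAreaRect((q[:,:2]*1000).astype(np.float32)),np.median(q[:,2]))
E
```

```text
t: 6.7
tcp_pos: [0.474, 0.0553, 0.1793]
tool_rot: [0.758, 0.652, 0.001, 0.001]
force: [0.0, 0.1, -1.7]
finger_gap: 0.229
gripper_force: 39.1
t 6.75 tcp [0.4741 0.055  0.1791] yaw -8.64 F [ 0.25  0.46 -1.7 ] gap 0.228 gf 39.1
turn total units [ 0.017  0.001 -0.006] shift total units [ 0.0885 -0.012  -0.0011] q [-0.12  0.43  1.87 -0.    0.84  0.03]
27167 ((474.938232421875, 127.04942321777344), (132.4560546875, 104.45024108886719), 81.55135345458984) 0.04062000593932663
```

View pics/w2.png

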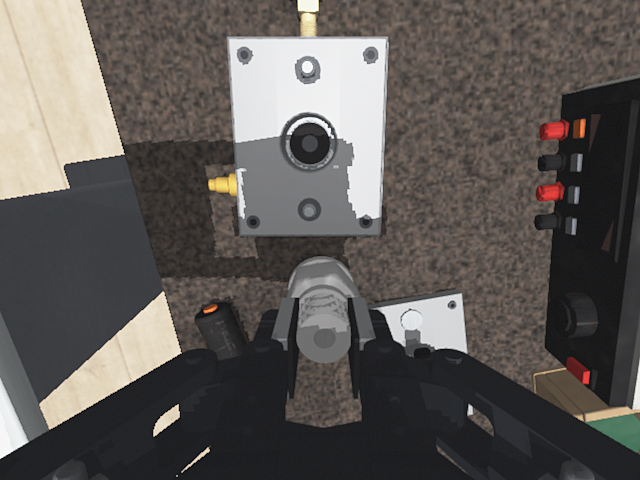

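The view shows the nest upper centre: bore at (310,142), pins at (308,68) and (310,210), and the adapter held at (324,310). I'll measure the bore, the pins and where the adapter sits in the grip.

```bash
cat > m.py <<'E'
from h import *
def circ(q): 
    h=cv2.convexHull((q[:,:2]*1000).astype(np.float32))[:,0]; A=np.c_[2*h,np.ones(len(h))]; x=np.linalg.lstsq(A,(h**2).sum(1),rcond=None)[0]; return x[:2].round(2),np.sqrt(x[2]+x[:2]@x[:2]).round(2)
def nest(s):
    P=pts(s);K=s['intrinsics']
    d=np.hypot(P[...,0]-.475,P[...,1]-.1268)
    # bore mouth: inner edge of top-face pixels, by rays on z=.04
    hole=((d<.03)&(P[...,2]<.034)).astype(np.uint8)
    top=((abs(P[...,2]-.0403)<.003)&(d<.03)).astype(np.uint8)
    hull=cv2.morphologyEx(top,cv2.MORPH_CLOSE,np.ones((3,3)))
    v,u=np.where(top); q=P[top>0]; g=np.hypot(q[:,0]-.475,q[:,1]-.1268)
    th=np.arctan2(q[:,1]-.1268,q[:,0]-.475); bins=(th*12/np.pi).astype(int)
    inn=np.array([q[bins==b][g[bins==b].argmin()] for b in np.unique(bins)]); 
    x=np.linalg.lstsq(np.c_[2*inn[:,:2],np.ones(len(inn))],(inn[:,:2]**2).sum(1),rcond=None)[0]
    print('bore',x[:2].round(4),'r',np.sqrt(x[2]+x[:2]@x[:2]).round(4))
    for sg in(1,-1):
        c=np.array([.475,.1268])+sg*.046*np.array([np.sin(np.radians(8.6)),np.cos(np.radians(8.6))])
        m=(np.hypot(P[...,0]-c[0],P[...,1]-c[1])<.014)&(P[...,2]>.0465)&(P[...,2]<.053)
        print('pin',sg,m.sum(),circ(P[m]),np.median(P[m][:,2]))
if __name__=='__main__':
    s=load('wrist');nest(s);nest(load('top'));P=pts(s)
    st=monitor.sense();T=R.from_quat(st['tool_rot']);L=(P-st['tcp_pos'])@T.as_matrix()  # tool frame
    for lo,hi in((-.012,-.006),(-.002,.004),(.016,.026),(.028,.034)):
        m=(abs(L[...,1])<.025)&(abs(L[...,0])<.025)&(L[...,2]>lo)&(L[...,2]<hi); q=L[m]*1000
        print(lo,m.sum(),np.percentile(q[:,:2],[1,50,99],axis=0).round(1).tolist(),q[:,2].min().round(1))
E
python3 m.py
```

```text
bore [0.475  0.1271] r 0.0193
pin 1 202 (array([481.67, 172.51]), np.float64(4.83)) 0.04999207253446927
pin -1 146 (array([468.25,  81.77]), np.float64(4.66)) 0.04994179098580326
bore [0.4747 0.1266] r 0.0197
pin 1 17 (array([481.73, 172.18]), np.float64(4.06)) 0.05053034297116654
pin -1 17 (array([467.85,  80.49]), np.float64(4.17)) 0.0488432738295681
-0.012 2656 [[-7.9, -22.2], [5.3, 0.1], [11.8, 22.0]] -12.0
-0.002 924 [[-8.5, -22.7], [9.3, -0.2], [12.3, 22.6]] -2.0
0.016 1108 [[7.0, -14.0], [14.4, -0.2], [18.1, 14.3]] 16.0
0.028 256 [[3.7, -16.2], [16.1, -0.7], [18.2, 15.6]] 28.0
```

```bash
python3 -m pendant '[[[0.043,-0.0055,0,0,0,0,0],[0.043,-0.0055,0,0,0,0,0],[0,0,0.05,0,0,0,0],[0,0,0.04,0,0,0,0],[0,0,0,0,0,0,0],[0,0,0,0,0,0,0],[0,0,0,0,0,0,0]]]'
python3 -c "
from h import *
plan(.4747,.1248,.0587,-8.5)"
```

```text
t: 7.45
tcp_pos: [0.4761, 0.1246, 0.1078]
tool_rot: [0.758, 0.652, 0.001, 0.001]
force: [-0.7, 0.3, -1.7]
finger_gap: 0.23
gripper_force: 39.4
t 7.45 tcp [0.4761 0.1246 0.1078] yaw -8.66 F [-0.69  0.3  -1.72] gap 0.23 gf 39.4
turn total units [ 0.024 -0.004 -0.023] shift total units [-0.0001 -0.0018  0.0614] q [ 0.03  0.58  1.88 -0.    0.68  0.18]
```

```bash
python3 -m pendant '[[[0,-0.0017,0,0,0,0,0],[0,0,0.015,0,0,0,0],[0,0,0.015,0,0,0,0],[0,0,0,0,0,0,0],[0,0,0,0,0,0,0]]]'
python3 -m pendant '[[[0,0,0.01,0,0,0,0],[0,0,0.008,0,0,0,0],[0,0,0.005,0,0,0,0],[0,0,0,0,0,0,0],[0,0,0,0,0,0,0]]]'
python3 -c "
from h import *
plan(.4747,.1248,.0587,-8.5)"
```

```text
t: 7.95
tcp_pos: [0.4727, 0.1257, 0.0819]
tool_rot: [0.758, 0.652, -0.001, -0.001]
force: [0.1, 0.3, -1.6]
finger_gap: 0.227
gripper_force: 39.0
t: 8.45
tcp_pos: [0.4734, 0.1256, 0.0639]
tool_rot: [0.758, 0.652, 0.0, 0.0]
force: [-0.3, 0.4, -3.0]
finger_gap: 0.228
gripper_force: 39.0
t 8.45 tcp [0.4734 0.1256 0.0639] yaw -8.56 F [-0.33  0.4  -3.  ] gap 0.228 gf 39.0
turn total units [ 0.001  0.    -0.009] shift total units [-0.0008  0.0018  0.0066] q [ 0.03  0.66  1.91 -0.    0.57  0.18]
```

```bash
python3 -m pendant '[[[0,0.0008,0.003,0,0,0,0],[0,0,0.0025,0,0,0,0],[0,0,0.001,0,0,0,0],[0,0,0,0,0,0,0],[0,0,0,0,0,0,0]]]'
python3 -c "
from h import *
plan(.4747,.1248,.0587,-8.5)"
```

```text
t: 8.95
tcp_pos: [0.4736, 0.1255, 0.0589]
tool_rot: [0.758, 0.652, -0.0, -0.0]
force: [-0.4, -0.1, -0.7]
finger_gap: 0.228
gripper_force: 39.1
t 8.95 tcp [0.4736 0.1255 0.0589] yaw -8.56 F [-0.4  -0.06 -0.68] gap 0.228 gf 39.1
turn total units [-0.003  0.    -0.009] shift total units [-0.0007  0.0015  0.0003] q [0.03 0.67 1.91 0.   0.56 0.18]
```

```bash
python3 -m pendant '[[[0,0,0.001,0,0,0,0],[0,0,0.0005,0,0,0,0],[0,0,0,0,0,0,0]]]'
python3 -m pendant '[[[0,0,0,0,0,0,0.45],[0,0,0,0,0,0,0.45],[0,0,0,0,0,0,0.45],[0,0,-0.03,0,0,0,0.45],[0,0,-0.05,0,0,0,0.45],[0,0,-0.05,0,0,0,0.45],[-0.045,0,-0.02,0,0,0,0.45],[-0.045,0,0,0,0,0,0.45],[0,0,0,0,0,0,0.45],[0,0,0,0,0,0,0.45]]]'
python3 - <<'E'
from h import *
s=snap('wrist');save(s['pixels'][:300,150:500],'w3.png');P=pts(s)
plan(.475,.127,.18,-8.5)
from m import circ
t=snap('top');S=snap('side')
for n,p in(('w',P),('t',pts(t)),('s',pts(S))):
    m=(np.hypot(p[...,0]-.475,p[...,1]-.127)<.025)&(p[...,2]>.06)&(p[...,2]<.08)
    if m.sum()>5: print(n,m.sum(),circ(p[m]),np.percentile(p[m][:,2],[50,95]))
q=P[(np.hypot(P[...,0]-.475,P[...,1]-.127)<.017)]
print(np.histogram(q[:,2],bins=np.arange(.03,.075,.003)))
E
```

```text
t: 9.25
tcp_pos: [0.4737, 0.1256, 0.0584]
tool_rot: [0.758, 0.652, 0.0, 0.0]
force: [-2.3, -0.2, 6.2]
finger_gap: 0.232
gripper_force: 40.1
t: 10.25
tcp_pos: [0.463, 0.0539, 0.1777]
tool_rot: [0.759, 0.652, 0.0, -0.0]
force: [0.2, 0.5, 0.5]
finger_gap: 0.451
gripper_force: 0.0
t 10.3 tcp [0.463  0.0545 0.1775] yaw -8.61 F [0.28 0.31 0.69] gap 0.453 gf 0.0
turn total units [-0.005 -0.003 -0.017] shift total units [ 0.0918  0.0015 -0.0031] q [-0.12  0.43  1.89  0.    0.83  0.03]
w 745 (array([472.92, 127.53]), np.float64(10.0)) [0.06613628 0.06726734]
s 63 (array([472.92, 126.22]), np.float64(10.78)) [0.06423272 0.0662313 ]
(array([  5,   3,  17, 574, 104, 116,  10,   0,   4,   2,   4, 313, 428,
         0]), array([0.03 , 0.033, 0.036, 0.039, 0.042, 0.045, 0.048, 0.051, 0.054,
       0.057, 0.06 , 0.063, 0.066, 0.069, 0.072]))
```

View pics/w3.png

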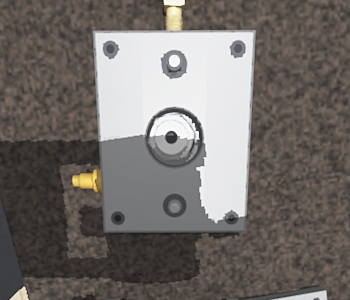

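Wrist crop: the adapter stands concentric enough in the bore at (172,137), thread up. Its top is at z = 0.066, so it is fully down on the seat. Now on to the hood.

```bash
python3 -m pendant '[[[0,0,0,0,0,-0.77,0.45],[0,0,0,0,0,-0.77,0.45],[-0.047,0.0176,-0.005,0,0,0,0.45],[-0.047,0.0176,0,0,0,0,0.45],[-0.047,0.0176,0,0,0,0,0.45],[-0.047,0.0176,0,0,0,0,0.45],[-0.047,0.0176,0,0,0,0,0.45],[0,0,0,0,0,0,0.45],[0,0,0,0,0,0,0.45]]]'
python3 - <<'E'
from h import *
s=snap('wrist');P=pts(s)
c=(.540,-.0769);d=np.hypot(P[...,0]-c[0],P[...,1]-c[1])
for n,lo,hi,r in(('plate',.008,.016,.09),('dome',.026,.033,.035),('handle',.055,.062,.05)):
    m=(d<r)&(P[...,2]>lo)&(P[...,2]<hi)
    n_,lab,st,_=cv2.connectedComponentsWithStats(m.astype(np.uint8)); k=1+st[1:,4].argmax(); q=P[lab==k]
    print(n,cv2.minAreaRect((q[:,:2]*1000).astype(np.float32)),np.median(q[:,2]),len(q))
plan(.54,-.077,.053,2)
E
```

```text
t: 11.3
tcp_pos: [0.5402, -0.1307, 0.1809]
tool_rot: [0.695, 0.719, -0.0, -0.001]
force: [-0.8, 0.2, 0.1]
finger_gap: 0.449
gripper_force: 0.0
plate ((540.2996215820312, -76.03443908691406), (90.20510864257812, 123.98941040039062), 2.1328985691070557) 0.01269394506942767 15023
dome ((525.4926147460938, -76.81331634521484), (14.214141845703125, 40.46676254272461), 1.7722541093826294) 0.029659541532559563 781
handle ((540.49658203125, -76.22954559326172), (13.556024551391602, 69.73931884765625), 1.7882288694381714) 0.05820194481327523 2134
t 11.35 tcp [ 0.5395 -0.1297  0.1809] yaw 2.07 F [-0.7   0.89 -0.69] gap 0.455 gf 0.0
turn total units [-0.019 -0.014  0.01 ] shift total units [0.0658 0.003  0.1598] q [-0.44  0.52  1.67  0.    0.95 -0.47]
```

```bash
python3 -m pendant '[[[0.0335,0.0015,0,0,0,0,0.45],[0.0335,0.0015,0,0,0,0,0.45],[0,0,0.05,0,0,0,0.45],[0,0,0.05,0,0,0,0.45],[0,0,0,0,0,0,0.45],[0,0,0,0,0,0,0.45]]]'
python3 -c "
from h import *
plan(.5404,-.0762,.046,2)"
```

```text
t: 11.95
tcp_pos: [0.5398, -0.0758, 0.1015]
tool_rot: [0.694, 0.72, -0.001, -0.001]
force: [0.4, 0.1, 0.4]
finger_gap: 0.452
gripper_force: 0.0
t 11.95 tcp [ 0.5398 -0.0758  0.1015] yaw 2.13 F [0.43 0.15 0.44] gap 0.452 gf 0.0
turn total units [-0.021 -0.009  0.019] shift total units [-0.0005  0.0008  0.0694] q [-0.34  0.64  1.75  0.    0.76 -0.38]
```

```bash
python3 -m pendant '[[[0,0.0008,0.04,0,0,0,0.45],[0,0,0.02,0,0,0,0.45],[0,0,0.009,0,0,0,0.45],[0,0,0,0,0,0,0.45],[0,0,0,0,0,0,0.45],[0,0,0,0,0,0,0],[0,0,0,0,0,0,0],[0,0,0,0,0,0,0],[0,0,0,0,0,0,0],[0,0,0,0,0,0,0],[0,0,0,0,0,0,0]]]' 80
python3 -c "
from h import *
plan(.5404,-.0762,.046,2)"
```

```text
t: 13.05
tcp_pos: [0.5414, -0.0775, 0.0479]
tool_rot: [0.694, 0.72, 0.0, 0.0]
force: [-1.4, -0.1, 6.3]
finger_gap: 0.145
gripper_force: 78.5
t 13.05 tcp [ 0.5414 -0.0775  0.0479] yaw 2.04 F [-1.37 -0.09  6.32] gap 0.145 gf 78.5
turn total units [0.007 0.005 0.006] shift total units [ 0.0017 -0.0012  0.0024] q [-0.35  0.73  1.77 -0.    0.64 -0.38]
```

```bash
python3 -m pendant '[[[0,0,-0.015,0,0,0,0],[0,0,-0.04,0,0,0,0],[0,0,-0.04,0,0,0,0],[0,0,-0.04,0,0,0,0],[0,0,0,0,0,0.77,0],[0,0,0,0,0,0.77,0],[0,0,0,0,0,0,0],[0,0,0,0,0,0,0]]]'
python3 - <<'E'
from h import *
s=snap('wrist');st=monitor.sense();T=R.from_quat(st['tool_rot']).as_matrix()
L=(pts(s)-st['tcp_pos'])@T
h=(L[...,2]>.030)&(L[...,2]<.042)&(np.hypot(L[...,0],L[...,1])<.1);q=L[h]*1000
n_,lab,stt,_=cv2.connectedComponentsWithStats(h.astype(np.uint8)); k=1+stt[1:,4].argmax(); q=L[lab==k]*1000
print('plate in tool',cv2.minAreaRect(q[:,:2].astype(np.float32)),np.median(q[:,2]),len(q), 'tilt',np.linalg.lstsq(np.c_[q[:,:2],np.ones(len(q))],q[:,2],rcond=None)[0])
plan(.4748,.1257,.15,-8.5)
E
```

```text
t: 13.85
tcp_pos: [0.5409, -0.0772, 0.1547]
tool_rot: [0.757, 0.653, -0.0, -0.0]
force: [-0.6, 0.7, -3.0]
finger_gap: 0.152
gripper_force: 78.8
plate in tool ((14.98419189453125, -0.06884002685546875), (96.55082702636719, 90.6905288696289), 0.06009218469262123) 35.08062866558564 27733 tilt [-6.03119263e-03  5.17714958e-04  3.51380511e+01]
t 13.9 tcp [ 0.5409 -0.0772  0.1545] yaw -8.47 F [-0.79 -0.1  -3.98] gap 0.145 gf 78.8
turn total units [-0.005 -0.001  0.004] shift total units [ 0.2387 -0.1193  0.0056] q [-0.35  0.55  1.72  0.    0.88 -0.2 ]
```

```bash
python3 -m pendant '[[[0.04,-0.02,0,0,0,0,0],[0.04,-0.02,0,0,0,0,0],[0.04,-0.02,0,0,0,0,0],[0.04,-0.02,0,0,0,0,0],[0.04,-0.02,0,0,0,0,0],[0.039,-0.019,0,0,0,0,0],[0,0,0,0,0,0,0],[0,0,0,0,0,0,0],[0,0,0,0,0,0,0]]]'
python3 - <<'E'
from h import *
plan(.4748,.1257,.103,-8.5)
for n in('top','side'):
    P=pts(snap(n));z0=monitor.sense()['tcp_pos'][2]-.035
    m=(np.hypot(P[...,0]-.475,P[...,1]-.127)<.09)&(abs(P[...,2]-z0)<.005)
    q=P[m];print(n,cv2.minAreaRect((q[:,:2]*1000).astype(np.float32)),np.median(q[:,2]),z0)
E
```

```text
t: 14.8
tcp_pos: [0.4763, 0.1254, 0.1545]
tool_rot: [0.758, 0.652, 0.0, 0.0]
force: [-0.2, -0.5, -3.3]
finger_gap: 0.147
gripper_force: 78.8
t 14.8 tcp [0.4763 0.1254 0.1545] yaw -8.55 F [-0.23 -0.48 -3.26] gap 0.147 gf 78.8
turn total units [ 0.006  0.001 -0.007] shift total units [ 0.0001 -0.0019  0.0644] q [ 0.03  0.49  1.85 -0.    0.8   0.18]
top ((476.15606689453125, 125.73827362060547), (123.64865112304688, 89.94226837158203), 81.4186019897461) 0.11911859468206798 0.11949495375237454
side ((477.4687194824219, 125.29415130615234), (128.00408935546875, 90.31774139404297), 81.52659606933594) 0.11757938899977238 0.11949554883546329
```

```bash
python3 -m pendant '[[[0.0005,-0.0019,0,0,0,0,0],[0,0,0.03,0,0,0,0],[0,0,0.02,0,0,0,0],[0,0,0.01,0,0,0,0],[0,0,0.004,0,0,0,0],[0,0,0,0,0,0,0],[0,0,0,0,0,0,0]]]'
python3 -c "
from h import *
plan(.4748,.1257,.097,-8.5)"
```

```text
t: 15.6
tcp_pos: [0.4747, 0.1264, 0.1038]
tool_rot: [0.758, 0.652, 0.0, 0.0]
force: [0.8, -0.5, -3.5]
finger_gap: 0.146
gripper_force: 78.6
t 15.6 tcp [0.4747 0.1264 0.1038] yaw -8.57 F [ 0.83 -0.47 -3.46] gap 0.146 gf 78.6
turn total units [ 0.01  -0.002 -0.011] shift total units [-0.0009  0.0002  0.0085] q [0.03 0.58 1.89 0.   0.67 0.18]
```

```bash
for i in 1; do python3 -m pendant '[[[-0.0005,0,0.004,0,0,0,0],[0,0,0.0035,0,0,0,0],[0,0,0,0,0,0,0]]]'; done
python3 -m pendant '[[[0,0,0.002,0,0,0,0],[0,0,0.001,0,0,0,0],[0,0,0,0,0,0,0],[0,0,0,0,0,0,0]]]'
```

```text
t: 15.9
tcp_pos: [0.4739, 0.1261, 0.0972]
tool_rot: [0.758, 0.652, -0.0, -0.0]
force: [-0.3, 0.4, -4.1]
finger_gap: 0.15
gripper_force: 78.6
t: 16.3
tcp_pos: [0.4741, 0.1261, 0.0949]
tool_rot: [0.758, 0.652, 0.0, 0.0]
force: [-0.0, 0.6, -3.7]
finger_gap: 0.142
gripper_force: 78.6
```

```bash
python3 -m pendant '[[[0,0,0.002,0,0,0,0],[0,0,0.001,0,0,0,0],[0,0,0,0,0,0,0],[0,0,0,0,0,0,0]]]'
python3 -m pendant '[[[0,0,0.0015,0,0,0,0],[0,0,0,0,0,0,0],[0,0,0,0,0,0,0]]]'
```

```text
t: 16.7
tcp_pos: [0.4741, 0.1261, 0.0925]
tool_rot: [0.758, 0.652, -0.0, -0.0]
force: [-0.0, -0.5, -3.4]
finger_gap: 0.142
gripper_force: 78.6
t: 17.0
tcp_pos: [0.4742, 0.1261, 0.0915]
tool_rot: [0.758, 0.652, 0.0, 0.0]
force: [-0.2, -0.5, -1.4]
finger_gap: 0.145
gripper_force: 79.1
```

The hood went on over the pins without catching. It touched the adapter at about 4 mm over the nest's top, as expected. Now I press it down.

```bash
python3 -m pendant '[[[0,0,0.001,0,0,0,0],[0,0,0.001,0,0,0,0],[0,0,0,0,0,0,0],[0,0,0,0,0,0,0]]]'
python3 -m pendant '[[[0,0,0.001,0,0,0,0],[0,0,0.001,0,0,0,0],[0,0,0,0,0,0,0],[0,0,0,0,0,0,0]]]'
```

```text
t: 17.4
tcp_pos: [0.4743, 0.1261, 0.09]
tool_rot: [0.758, 0.652, 0.0, 0.0]
force: [-0.8, -1.0, 5.0]
finger_gap: 0.15
gripper_force: 79.7
t: 17.8
tcp_pos: [0.4743, 0.1261, 0.0885]
tool_rot: [0.758, 0.652, 0.0, 0.0]
force: [-0.9, 1.0, 7.6]
finger_gap: 0.143
gripper_force: 80.1
```

```bash
python3 -m pendant '[[[0,0,0.001,0,0,0,0],[0,0,0.001,0,0,0,0],[0,0,0,0,0,0,0],[0,0,0,0,0,0,0]]]'
python3 -m pendant '[[[0,0,0.001,0,0,0,0],[0,0,0,0,0,0,0],[0,0,0,0,0,0,0]]]'
```

```text
t: 18.2
tcp_pos: [0.4743, 0.1261, 0.0879]
tool_rot: [0.758, 0.652, 0.0, 0.0]
force: [-2.8, -0.5, 15.2]
finger_gap: 0.144
gripper_force: 81.3
t: 18.5
tcp_pos: [0.4744, 0.1261, 0.0879]
tool_rot: [0.758, 0.652, 0.001, 0.001]
force: [-3.6, 0.2, 21.7]
finger_gap: 0.149
gripper_force: 82.3
```

The TCP stops at 0.0879 while the force climbs steeply, so it looks flush. I'll check by camera, including the bystanders.

```bash
python3 - <<'E'
from h import *
A={n:pts(load(n)) for n in('top','side')}
for n in('top','side'):
    s=snap(n);P=pts(s)
    m=(np.hypot(P[...,0]-.475,P[...,1]-.127)<.075)&(abs(P[...,2]-.052)<.005);q=P[m]
    r=cv2.minAreaRect((q[:,:2]*1000).astype(np.float32))
    print(n,r,np.median(q[:,2]),np.linalg.lstsq(np.c_[q[:,:2]-[.475,.127],np.ones(len(q))],q[:,2],rcond=None)[0].round(4))
    d=(np.abs(P[...,2]-A[n][...,2])>.015)&(P[...,1]<-.15)&(P[...,0]<.7);print('changed bystander px',d.sum())
s=load('side');save(cv2.resize(s['pixels'][130:270,180:340],(800,700))[:600],'s2.png')
w=pts(snap('wrist'));m=(np.hypot(w[...,0]-.475,w[...,1]-.127)<.075)&(abs(w[...,2]-.052)<.006);q=w[m]
print('wrist',np.median(q[:,2]),np.linalg.lstsq(np.c_[q[:,:2]-[.475,.127],np.ones(len(q))],q[:,2],rcond=None)[0].round(4))
plan(.4744,.1261,.0879,-8.5)
E
```

```text
top ((473.6783752441406, 123.04024505615234), (116.79359436035156, 89.57292175292969), 81.46714782714844) 0.052382473939775576 [-0.0021 -0.0085  0.0521]
changed bystander px 1029
side ((475.4622802734375, 126.80391693115234), (129.72921752929688, 89.92339324951172), 81.32368469238281) 0.05095808409662428 [ 0.0003 -0.002   0.051 ]
changed bystander px 0
wrist 0.052712642165378715 [0.0005 0.0056 0.0527]
t 18.65 tcp [0.4744 0.1261 0.0879] yaw -8.55 F [-4.66 -1.23 22.53] gap 0.146 gf 82.3
turn total units [ 0.014 -0.002 -0.007] shift total units [-0.  0. -0.] q [ 0.03  0.62  1.9  -0.    0.63  0.18]
```

View pics/s2.png

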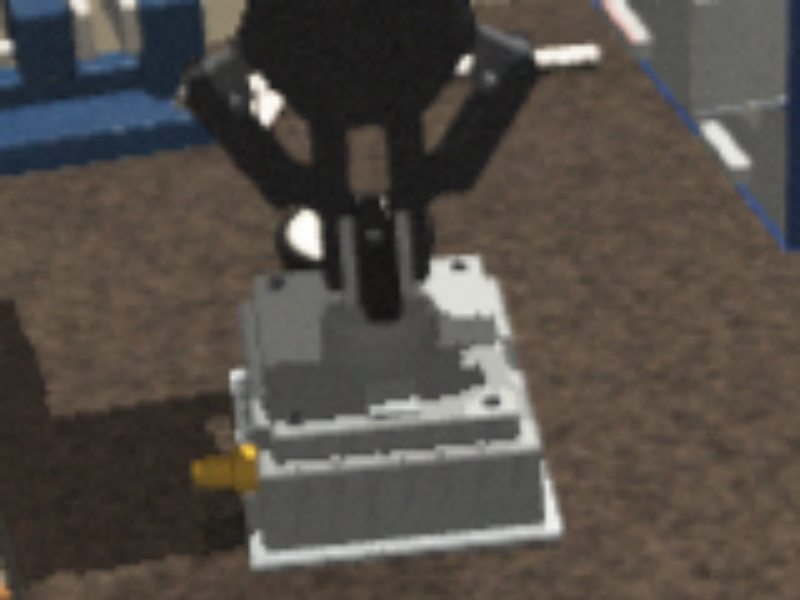

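The hood sits with no gap: plate top minus nest top is 12.0–12.2 mm in all three views, with no tilt. One last check of the pixels that changed in the top view.

```bash
python3 - <<'E'
from h import *
P=pts(load('top'))
for n,x,y,h in(('mid',.4885,-.324,.046),('small',.4322,-.2985,.042),('tee',*ray(load('top'),453,188,.02)[:2],.026)):
    m=(np.hypot(P[...,0]-x,P[...,1]-y)<.03)&(P[...,2]>.008); q=P[m]; print(n,m.sum(),q.mean(0).round(3) if len(q) else '',np.percentile(q[:,2],97) if len(q) else '')
print('high',(P[...,2][(P[...,1]<-.15)&(P[...,0]<.7)]>.2).sum())
E
```

```text
mid 215 [ 0.489 -0.325  0.032] 0.04876534537791185
small 163 [ 0.432 -0.302  0.029] 0.04361648306795377
tee 535 [ 0.627 -0.28   0.109] 0.7461542664094073
high 3302
```

```bash
python3 -c "
from h import *
print(monitor.sense()['force'],job.sign_off())"
```

```text
the job is handed in; nothing more can be done
[-4.65733771 -1.23239074 22.5300915 ] None
```

The job is handed in: the large adapter stands thread up, fully down on the seal, with the hood over both pins and held flush on the nest at about 22 N. It slid on without catching, so no feeling about was needed; the other two adapters and the tee were not moved, and it took about 19 s.

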